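Close the jar guard rail and screw it down

TASK

Swing the riser's open guard rail in front of the jam jars until the hole in its free end lies over the threaded socket in the riser, then take the wing-headed thumbscrew from the wooden block, put it down through both holes and turn it clockwise until it is snug: head down on the rail, holding by itself, finger-tight and never forced. Leave the jars and the other, round-knobbed screw where they are, and let go.

Things in the scene. Friction and masses are not known exactly. Their poses are not given: they have to be found in the camera images.
- wing (a point): Wing-headed black thumbscrew, upright in the wooden block at the start: centre of its wing, an upright paddle 34 mm long (local x), 10 thick (y), 26 tall (z up, the screw's axis): pinch it across its thickness. Under it a round flange, 30 mm across, 4 thick; the wing's foot is 13 mm, the flange's underside 17 mm below this point. About 60 g. The screw beside it, with a round knob, is not for this job.
- screw_head (a point): Centre of the underside of the thumbscrew's flange, on its axis; axes as for the wing. Below it a steel shank 25 mm long: 8 mm of plain shoulder, 16 mm thick; then a very coarse right-handed thread, 16 mm across, two-start (the same again after half a turn), 12.4 mm of travel per turn; last a 6.5 mm tapered point with a 5 mm tip.
- thumbscrew: The thumbscrew itself; same point and axes as screw_head.
- rail_bar (a point): A point in the rail's wooden bar, half-way up and 160 mm from the pivot. The bar is 16 mm thick (local x), 36 tall and runs from 35 to 195 mm from the pivot (local y, towards the free end). It stands on a steel strap 6 mm thick, 30 wide, whose top is 18 mm below this point. Pinch the bar from above to swing the rail.
- rail_hole (a point): Centre of the 18 mm round hole in the flat steel tab at the rail's free end, at the tab's top face. The tab is 6 mm thick, 40 wide, 70 long; the hole is 270 mm from the pivot and 75 mm past the end of the wooden bar.
- rail: The guard rail: origin at its pivot bolt, at the strap's underside; local y along the rail to its free end, z up. It only turns about the upright pivot, with a light drag, and stays where it is left. It starts open by 0.2 to 0.42 rad, its free end swung towards the robot. Nothing stops it at the closed position: it can swing 0.1 rad too far.
- socket_mouth (a point): Centre of the mouth of the threaded socket in the riser, in the top plane of its square steel plate; z up. Hole 18 mm across, 26 deep, 270 mm from the pivot; the shut rail lies 1.5 mm above it. Where round the hole the thread starts is not known: let down unturned, the screw stops on it with its flange 2 to 9 mm above the rail.
- riser: White wooden riser, fixed, 185 mm deep, 460 long (local y), 60 tall; origin on the table 100 mm behind its front edge; it carries rail, socket and jars. Tightening: the screw runs down freely for 75 to 260 degrees clockwise until its flange meets the rail, starts to clamp some 30 degrees later, and is too tight 30 degrees after that. Snug is 0.05 to 0.15 N m; over 0.2 N m the thread is strained.
- jar0: Jam jar with a brass lid on the riser behind the rail, at the pivot end, 66 mm across and 92 tall; origin under its centre. Leave it alone.
- jar1: Jam jar, same size, second from the pivot end. Leave it alone.
- jar2: Jam jar, same size, third from the pivot end. Leave it alone.
- jar3: Squat jam jar, 60 mm across and 62 tall, behind the rail and nearest the socket, about 120 mm from its axis. Leave it alone.
- knobscrew: The other screw in the block, 100 mm from the thumbscrew, with a round fluted knob 37 mm across, 20 tall; origin under its flange, on the block's top. Leave it alone. The block is fixed, 40 mm tall, 75 by 185 mm; which of its two holes holds which screw varies.
There are look-alikes about, which are no part of the job. Leave any pink look-alike of the thumbscrew alone.

How it is judged:
On the way, in this order (a step that is already met when the one before it is completed fails the run):
1. the rail's hole lies over the socket, within 6 mm (horizontal distance between rail_hole and socket_mouth below 0.006 m), for 0.2 s.
2. the thumbscrew stands through both holes, upright, its flange less than 10 mm above the rail (horizontal distance between screw_head and socket_mouth below 0.003 m and angle between the z axis of screw_head and the z axis of socket_mouth, either way round below 0.1 rad and z of screw_head in the frame of socket_mouth below 0.0175 m), for 0.1 s.
At the end, for the whole second after the job is handed in: The rail's hole is within 3 mm of the socket's axis; the thumbscrew is upright in both, its flange flat on the rail (within 1 mm) and clamped by its own thread with 2.5 to 150 N; all at rest (horizontal distance between each of rail_hole, screw_head and socket_mouth below 0.003 m and angle between the z axis of screw_head and the z axis of socket_mouth, either way round below 0.1 rad and z of screw_head in the frame of socket_mouth below 0.0085 m and contact force between thumbscrew and rail between 2.5 and 150 N and linear speed of thumbscrew below 0.05 m/s and angular speed of rail below 0.2 rad/s); the robot touches nothing.
It fails at once if the thumbscrew is forced: it presses on the rail with more than 40 N while its flange is still over 2.5 mm above the rail, or clamps it with more than 150 N (contact force between thumbscrew and rail above 150 N or (contact force between thumbscrew and rail above 40 N and z of screw_head in the frame of socket_mouth above 0.01 m)).
It fails at once if a jar is moved by more than 15 mm or tipped (distance of any of jar0, jar1, jar2, jar3 from where it was at the start of the episode above 0.015 m or angle between any of jar0, jar1, jar2, jar3's own z axis and vertical above 0.3 rad).
It fails at once if the round-knobbed screw is moved by more than 15 mm (distance of knobscrew from where it was at the start of the episode above 0.015 m).
It also fails if it takes over 72 s, if anything falls off the work surface, if the arm or the gripper's body presses on something with over 40 N, if the wrist force passes 120 N, or if a joint passes its speed limit or range.

ROBOT

A 7-joint arm with a two-finger parallel gripper is mounted at the origin on the work surface. World frame = base frame: x ahead of the robot, y to its left, z up, the work surface at z = 0. Lengths are in m, angles in rad, forces in N, time in s.
With the tool pointing down it reaches from about 0.425 to 0.925 m from the base axis. Payload 6.8 kg.
Tool frame: the origin (TCP) lies midway between the tips of the shut fingers; the grasp point (between the pads) lies r.grasp_offset behind it (r.grasp_offset is the distance from the TCP to the grasp point, in m); z points along the fingers, y is the direction in which the jaws open and shut (so a half turn about z gives the same grasp; the last joint's range is limited). The gripper opens to 85 mm and grips with 20 to 120 N. Pads are 22 mm wide; open, the fingers measure 114 mm over their backs; the gripper's body (76 mm by 85 mm) begins 54 mm behind the grasp point. The pads swing forward as they close: fully open they stand 13 mm farther back than shut.
Start: joints at [-1.299, 0.477, 0.022, 1.555, -0.011, 1.109, -0.083], TCP at [0.25, 0.627, 0.231] pointing down, gripper open.
Joint ranges: [-2.96, 2.96], [-0.34, 2.1], [-1.41, 1.46], [0.24, 2.44], [-1.37, 4.51], [0.17, 1.92], [-2.96, 2.96]. Speed limits (rad/s): [2.39, 2.39, 3.14, 3.14, 3.14, 3.14, 3.14].

INTERFACE

Orientations are given as a rotation vector (axis times angle).
In Python, from bench import r gives the robot as it stands. The module is installed in compiled form; this text tells all that it offers.
- The arm moves only by the tool send_rows, never from a script. Its argument "moves" is one flat list of numbers, 4 for each row, row after row: the shift along the tool's x, y, z in mm, then the turn about the tool's z in degrees. A call has 1 to 8 rows; each row is the pose to reach, as a shift and turn from the pose commanded when the call began, along the tool's axes at that moment; what a row does not reach only later rows make up. A row lasts 1/8 s, in which the tool goes at most 62.5 mm and 10.7 degrees, less where a joint would pass 70% of its speed; a pose out of reach is approached as far as the arm can. A call with a gripper value outside its range is refused whole. "hand" is the closure, from 0 (fully open) to 1 (shut), set as the call begins (left out, the last holds). The fingers move at their own pace and stop on an object; "newtons" is the grip in N (left out, the last holds). Time passes only in rows, so rows that repeat a pose let the fingers close. It gives the time, the measured TCP pose, the force and the opening at its end, in the units of the state.
- r.get_obs(): the state, without advancing time (a new reading comes with each control period).
- r.grab_frame(name): name is "scene" or "top" or "wrist"; returns a dict with "img" (400x640x3 uint8, red, green, blue), "mtx" (3x3 intrinsics, pixels), "world_to_cam" (4x4, takes a point from world to camera coordinates). Camera axes: x right, y up, looking along -z (the intrinsics and any distortion apply to the point x, -y, -z); pixel columns grow to the right and rows downward; lengths in m; the calibration is good to about 2 mm. A picture is of the moment at which its call begins. There is no depth.
- r.hand_in(): hands the job in, once; it reports no verdict.
The state is a dict: "clock": time; "joints": joint angles; "qvel": joint speeds; "tau": joint torques, N m; "tcp_pos": TCP position; "orientation": TCP orientation; "contact_force": force on the tool from outside, world axes, zero at the start; "moment": the same for the moment, N m; "grip_width": finger opening in m.
Only numpy, scipy, OpenCV 4.12 (cv2) and the standard library are available. Lean on these libraries where they do the work, as an engineer would, in place of code of your own. Each camera call takes 0.05 s, during which the arm holds its last target.

## Working session

There is one attempt and no reset: what is moved stays moved. The work goes in short steps, Python scripts to look and compute and a tool call to move; the robot and the scene stay as the last step left them, time stands still between calls to the robot, and variables do not carry over. Pictures are saved under pics/ and viewed, and the job is handed in when it is done.

Besides the shell and the picture viewer there is one more tool, called after ">>>" by a JSON object that holds its "op" and its "data". send_rows: Moves the arm, as the interface text tells. Its arguments: {"type":"object","properties":{"moves":{"type":"array"},"hand":{"type":"number"},"newtons":{"type":"number"}},"required":["moves"]}

```bash
mkdir -p pics; ls; python3 - <<'E'
from bench import r
import cv2
o=r.get_obs(); print(o, r.grasp_offset)
for n in("scene","top","wrist"):
    f=r.grab_frame(n); cv2.imwrite(f"pics/{n}0.png",f["img"][:,:,::-1]); print(n,f["mtx"].tolist(),f["world_to_cam"].round(4).tolist(),[k for k in f])
E
```

```text
pics
{'clock': 0.0, 'joints': array([-1.2990916 ,  0.47780324,  0.02234006,  1.5564453 , -0.01149583,
        1.10926688, -0.08309777]), 'qvel': array([-6.69697332e-04, -1.69149813e-04,  3.24803665e-05, -7.76444168e-04,
       -4.51022536e-04, -7.44318432e-04,  3.61681224e-04]), 'tau': array([-1.58396906e-03, -5.96437490e+01,  1.60650719e+00, -2.81204438e+01,
        1.22710224e-02,  9.21003259e-03,  2.96512212e-05]), 'tcp_pos': array([0.25004843, 0.62635419, 0.2303262 ]), 'orientation': array([-5.92938654e-01, -3.08492211e+00,  2.80059107e-03]), 'contact_force': array([ 0.64203743, -0.25320187, -0.26444499]), 'moment': array([-0.02441571, -0.00544662, -0.01088273]), 'grip_width': 0.0850268185265842} 0.0187
scene [[497.26847153921864, 0.0, 325.63588815492], [0.0, 497.26847153921864, 202.35688139415058], [0.0, 0.0, 1.0]] [[-0.8403, 0.542, -0.0124, 0.4866], [-0.4351, -0.6606, 0.6117, 0.1249], [0.3233, 0.5194, 0.791, -1.4314], [0.0, 0.0, 0.0, 1.0]] ['img', 'mtx', 'world_to_cam']
top [[427.9711672180879, 0.0, 321.1184079468583], [0.0, 427.9711672180879, 197.36427131634343], [0.0, 0.0, 1.0]] [[0.0099, -0.9999, 0.006, -0.1008], [0.9806, 0.0109, 0.1959, -0.5387], [-0.1959, 0.0039, 0.9806, -0.9809], [0.0, 0.0, 0.0, 1.0]] ['img', 'mtx', 'world_to_cam']
wrist [[338.1819561915776, 0.0, 319.96971096941087], [0.0, 338.1819561915776, 197.61286240524853], [0.0, 0.0, 1.0]] [[0.3715, 0.9284, -0.0016, -0.674], [-0.8853, 0.3538, -0.3017, 0.0402], [-0.2796, 0.1135, 0.9534, -0.382], [0.0, 0.0, 0.0, 1.0]] ['img', 'mtx', 'world_to_cam']
```

View pics/scene0.png

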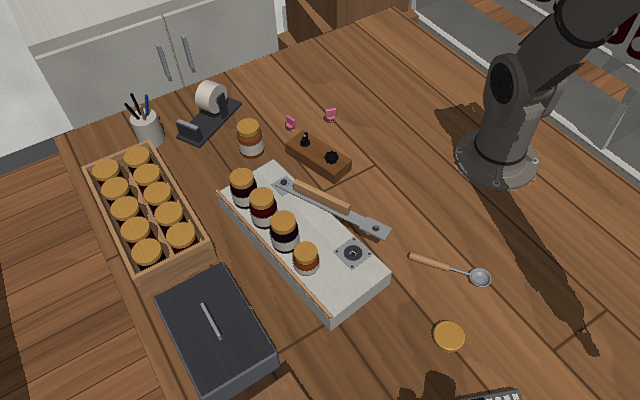

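View pics/top0.png

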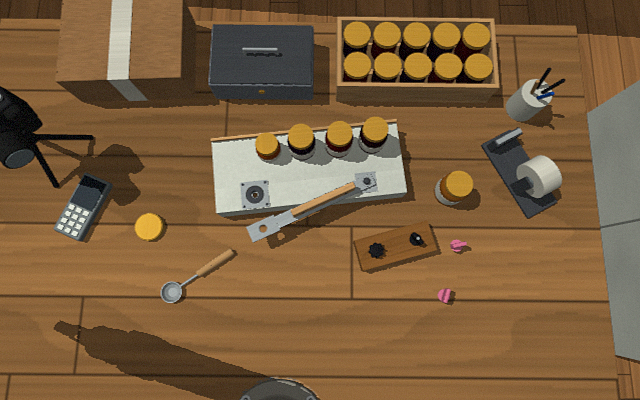

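View pics/wrist0.png

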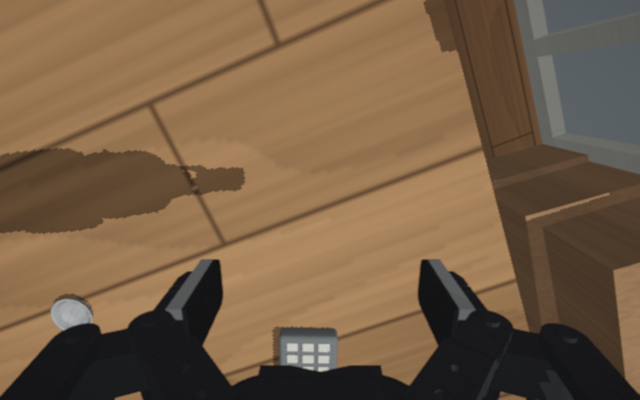

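```bash
cat > h.py <<'E'
import numpy as np, cv2
from bench import r
def frame(n,save=None):
    f=r.grab_frame(n)
    if save: cv2.imwrite(f"pics/{save}.png",f["img"][:,:,::-1])
    return f
def ray(f,u,v):
    K=f["mtx"];T=f["world_to_cam"];R=T[:3,:3];c=-R.T@T[:3,3]
    d=np.array([(u-K[0,2])/K[0,0],-(v-K[1,2])/K[1,1],-1.]); return c,R.T@d
def onz(f,u,v,z):
    c,d=ray(f,u,v); return c+d*(z-c[2])/d[2]
def proj(f,p):
    K=f["mtx"];T=f["world_to_cam"];q=T[:3,:3]@np.asarray(p,float)+T[:3,3]
    return np.array([K[0,0]*q[0]/-q[2]+K[0,2],K[1,1]*-q[1]/-q[2]+K[1,2]])
def tri(f1,p1,f2,p2):
    c1,d1=ray(f1,*p1);c2,d2=ray(f2,*p2)
    A=np.array([d1,-d2]).T;s=np.linalg.lstsq(A,c2-c1,rcond=None)[0]
    a=c1+d1*s[0];b=c2+d2*s[1];return (a+b)/2,np.linalg.norm(a-b)
def crop(f,x0,y0,x1,y1,k,name):
    im=cv2.resize(f["img"][y0:y1,x0:x1],None,fx=k,fy=k,interpolation=cv2.INTER_CUBIC)
    cv2.imwrite(f"pics/{name}.png",im[:,:,::-1])
E
python3 - <<'E'
from h import *
f=frame("top"); crop(f,205,110,460,280,3,"topz")
s=frame("scene"); crop(s,210,90,400,290,3,"scz")
E
```

```text
(no output)
```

View pics/topz.png

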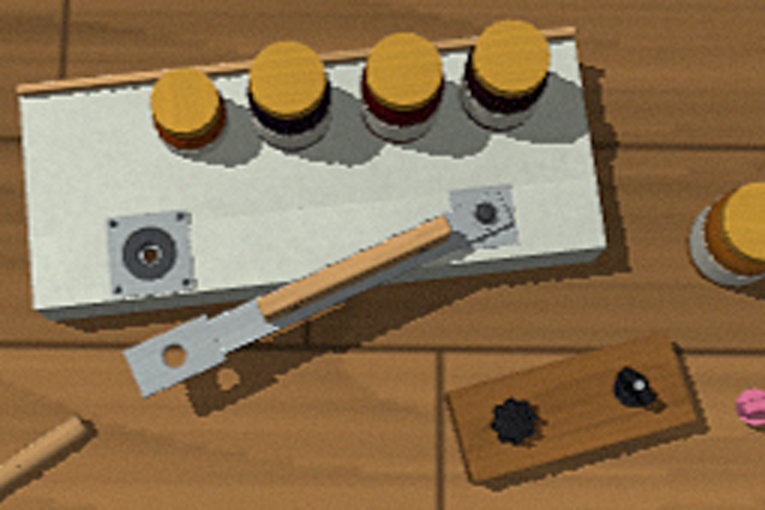

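View pics/scz.png

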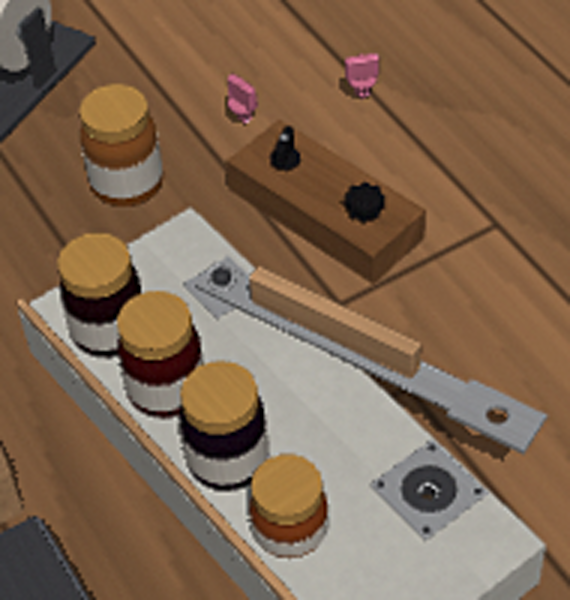

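```bash
python3 - <<'E'
from h import *
f=frame("top"); s=frame("scene")
def T(a): return (a[0]/3+205-.33,a[1]/3+110-.33)
def S(a): return (a[0]/3+210-.33,a[1]/3+90-.33)
for n,a,b in [("socket",(149,254),(428,489)),("pivot",(485,212),(221,275)),("hole",(174,355),(497,414)),("wing",(637,385),(287,138)),("knob",(515,420),(365,200)),("jar3",(187,102),(289,482)),("jar2",(289,76),(221,394))]:
    p,e=tri(f,T(a),s,S(b)); print(n,p.round(4),round(e,4))
for n,a,z in [("socket",(149,254),.064),("pivot",(485,212),.08),("hole",(174,355),.0715)]:
    print(n,onz(f,*T(a),z).round(4))
E
```

```text
socket [0.5446 0.0652 0.0593] 0.0011
pivot [ 0.5777 -0.2024  0.0772] 0.0004
hole [0.4617 0.0415 0.0688] 0.0005
wing [ 0.4412 -0.319   0.072 ] 0.0017
knob [ 0.4146 -0.2261  0.0544] 0.0014
jar3 [0.6513 0.0323 0.1194] 0.0017
jar2 [ 0.6624 -0.0468  0.1483] 0.0033
socket [0.5432 0.0648 0.064 ]
pivot [ 0.5768 -0.202   0.08  ]
hole [0.4615 0.041  0.0715]
```

```bash
cat >> h.py <<'E'
from scipy.spatial.transform import Rotation as Ro
def yawof(o): # world angle (deg) of tool y axis
    R=Ro.from_rotvec(o["orientation"]).as_matrix(); return np.degrees(np.arctan2(R[1,1],R[0,1]))
def go(target,yaw=None,mod=180):
    o=r.get_obs();R=Ro.from_rotvec(o["orientation"]).as_matrix()
    d=R.T@(np.asarray(target)-o["tcp_pos"])*1000
    t=0
    if yaw is not None: t=-((yaw-yawof(o)+mod/2)%mod-mod/2)
    print("tcp",o["tcp_pos"].round(4),"yaw",yawof(o).round(1),"j7",o["joints"][6].round(3),"delta mm",d.round(1),"turn",round(t,2),"tilt",R[2].round(4)); return d,t
E
python3 -c "
from h import *
go((.509,-.058,.24),25.4)"
```

```text
tcp [0.2502 0.6268 0.2311] yaw 68.2 j7 -0.083 delta mm [-494.3 -540.    -8.7] turn 42.84 tilt [-0.e+00 -4.e-04 -1.e+00]
```

>>> {"op": "send_rows", "data": {"moves": [-31,-34,-1,0,-62,-68,-2,0,-93,-101,-3,0,-124,-135,-4,0,-155,-169,-5,0,-186,-203,-6,0,-217,-236,-7,0,-248,-270,-8,0], "hand": 0}}

```text
clock: 1.35
tcp_pos: [0.381, 0.2829, 0.2396]
orientation: [0.593, 3.085, 0.001]
contact_force: [0.3, -0.4, -0.5]
grip_width: 0.0856
```

>>> {"op": "send_rows", "data": {"moves": [-31,-34,0,5,-62,-68,0,10,-93,-101,0,16,-124,-135,0,22,-155,-169,0,28,-186,-203,0,34,-217,-236,0,39,-246,-270,0,42.8]}}

```text
clock: 2.35
tcp_pos: [0.5094, -0.0591, 0.2396]
orientation: [1.68, 2.654, 0.001]
contact_force: [0.6, 1.0, 1.0]
grip_width: 0.0853
```

```bash
python3 - <<'E'
from h import *
f=frame("wrist","w1"); np.set_printoptions(suppress=True)
o=r.get_obs();print(o["clock"],o["contact_force"])
go((.509,-.058,.24),25.4)
E
```

```text
2.4 [ 1.23409847 -4.10753834  1.70468799]
tcp [ 0.5105 -0.0656  0.2401] yaw 24.8 j7 0.569 delta mm [7.5 1.8 0.1] turn -0.6 tilt [-0.0043  0.0012 -1.    ]
```

View pics/w1.png

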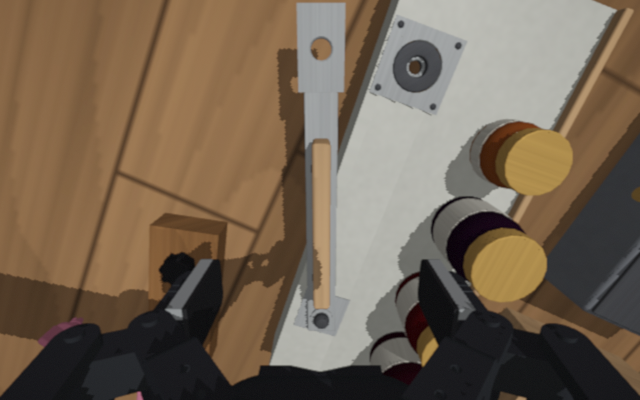

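```bash
python3 - <<'E'
from h import *
f=frame("wrist","w2"); np.set_printoptions(suppress=True)
o=r.get_obs();print(o["clock"],o["qvel"].round(3))
crop(f,280,0,480,120,4,"w2a")
crop(f,280,280,380,345,6,"w2b")
go((.509,-.058,.24),25.4)
E
```

```text
2.45 [-0.044 -0.016 -0.076  0.029 -0.008  0.01  -0.032]
tcp [ 0.5097 -0.063   0.2398] yaw 24.9 j7 0.566 delta mm [ 4.9  1.5 -0.2] turn -0.45 tilt [-0.0029  0.0005 -1.    ]
```

View pics/w2a.png

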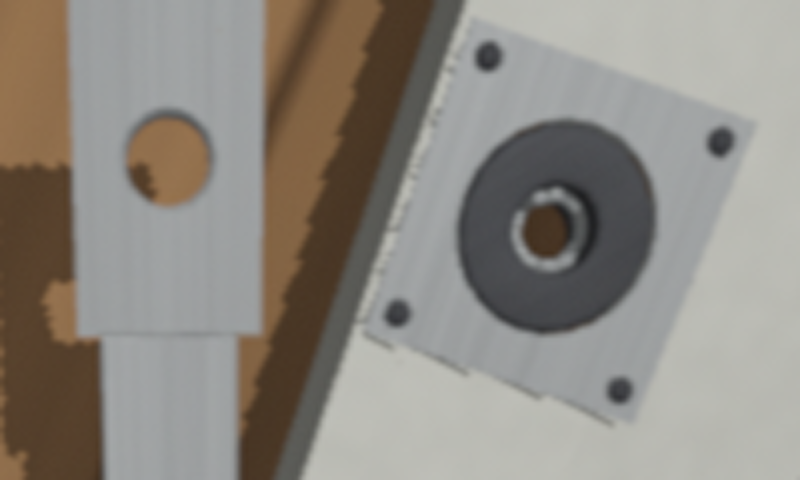

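View pics/w2b.png

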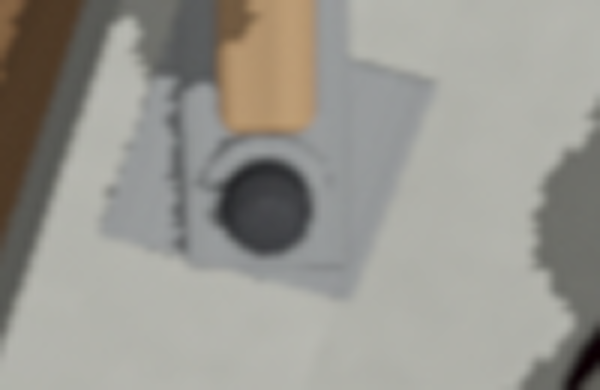

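```bash
cat >> h.py <<'E'
def z2(a,x0,y0,k): return ((a[0]+.5)/k-.5+x0,(a[1]+.5)/k-.5+y0)
E
python3 - <<'E'
from h import *
f=frame("wrist"); np.set_printoptions(suppress=True)
# slight motion between: compare
for z in (.060,.062,.064):
    so=onz(f,*z2((557,226),280,0,4),z); hh=onz(f,*z2((169.5,158.5),280,0,4),z+.0075)
    pv=onz(f,*z2((266,205),280,280,6),z+.0165)
    print(z,so.round(4),hh.round(4),pv.round(4),np.linalg.norm((so-pv)[:2]),np.linalg.norm((hh-pv)[:2]))
go((.509,-.058,.24),25.4); print(r.get_obs()["qvel"].round(3))
E
```

```text
0.06 [0.5456 0.0697 0.06  ] [0.4621 0.0449 0.0675] [ 0.5782 -0.1992  0.0765] 0.2708143435813472 0.27030286994291214
0.062 [0.5452 0.0693 0.062 ] [0.4622 0.0447 0.0695] [ 0.5775 -0.1978  0.0785] 0.2690731825642201 0.2685547231521217
0.064 [0.5447 0.0689 0.064 ] [0.4623 0.0445 0.0715] [ 0.5768 -0.1965  0.0805] 0.26733202385511184 0.2668065763619717
tcp [ 0.5091 -0.0602  0.2395] yaw 25.2 j7 0.565 delta mm [ 2.   0.9 -0.5] turn -0.23 tilt [-0.001   0.0001 -1.    ]
[-0.038 -0.011 -0.055  0.022 -0.008  0.003 -0.01 ]
```

>>> {"op": "send_rows", "data": {"moves": [0,0,25,0,0,0,50,0,0,0,75,0,0,0,100,0,0,0,120,0,0,0,135,0,0,0,135,0,0,0,135,0], "hand": 0.4, "newtons": 30}}

```text
clock: 3.5
tcp_pos: [0.5093, -0.0575, 0.1049]
orientation: [1.677, 2.656, 0.001]
contact_force: [0.2, 0.3, -0.5]
grip_width: 0.0514
```

```bash
python3 - <<'E'
from h import *
f=frame("wrist","w3"); np.set_printoptions(suppress=True)
go((.509,-.058,.076),25.4); print(r.get_obs()["qvel"].round(3))
E
```

```text
tcp [ 0.5094 -0.0576  0.105 ] yaw 25.5 j7 0.693 delta mm [-0.2 -0.6 29. ] turn 0.05 tilt [-0.0004  0.0013 -1.    ]
[-0.    -0.003  0.001 -0.001 -0.001 -0.002  0.002]
```

View pics/w3.png

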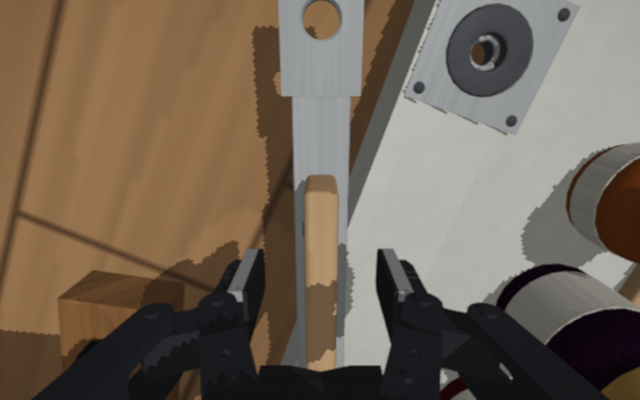

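>>> {"op": "send_rows", "data": {"moves": [0,0,14,0,0,0,26,0,0,0,26,0]}}

```text
clock: 3.92
tcp_pos: [0.5078, -0.0577, 0.077]
orientation: [-1.677, -2.654, 0.002]
contact_force: [-0.7, -0.1, 0.4]
grip_width: 0.0512
```

>>> {"op": "send_rows", "data": {"moves": [0,0,0,0,0,0,0,0,0,0,0,0,0,0,0,0,0,0,0,0], "hand": 1, "newtons": 30}}

```text
clock: 4.55
tcp_pos: [0.5092, -0.0577, 0.0786]
orientation: [1.677, 2.656, 0.001]
contact_force: [0.3, -0.4, 3.6]
grip_width: 0.0151
```

```bash
python3 - <<'E'
from h import *
f=frame("wrist","w4"); np.set_printoptions(suppress=True)
o=r.get_obs();print(o["contact_force"],o["grip_width"],o["qvel"].round(3))
go((.509,-.058,.076),25.4)
E
```

```text
[0.09719911 0.07301524 3.21135388] 0.015437173711868847 [ 0.     0.    -0.    -0.001 -0.001  0.002  0.001]
tcp [ 0.5093 -0.0577  0.0786] yaw 25.4 j7 0.721 delta mm [-0.1 -0.4  2.6] turn 0.05 tilt [-0.0003  0.0008 -1.    ]
```

View pics/w4.png

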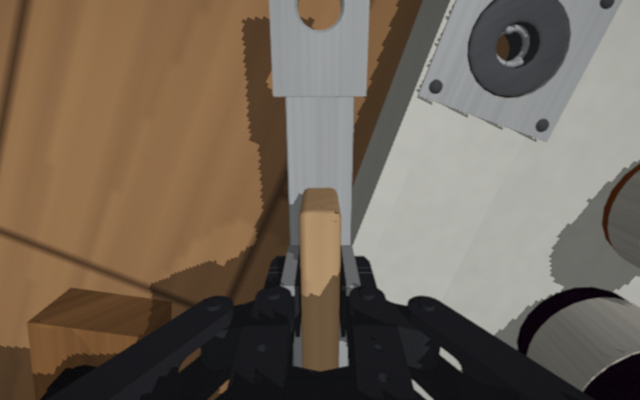

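>>> {"op": "send_rows", "data": {"moves": [-0.1,7,0,2.5,-0.6,13.9,0,5,-1.4,20.9,0,7.5,-2.4,27.8,0,10,-3.8,34.6,0,12.5,-5.1,40,0,14.5,-6.2,44.2,0,16,-7,46.8,0,17]}}

```text
clock: 5.6
tcp_pos: [0.5545, -0.0438, 0.0786]
orientation: [2.053, 2.378, 0.001]
contact_force: [-0.0, 0.2, 5.5]
grip_width: 0.0155
```

>>> {"op": "send_rows", "data": {"moves": [0,0,0,0,0,0,0,0]}}

```text
clock: 5.85
tcp_pos: [0.5548, -0.0437, 0.0786]
orientation: [2.051, 2.378, 0.002]
contact_force: [1.5, 2.1, 4.4]
grip_width: 0.0158
```

```bash
python3 - <<'E'
from h import *
f=frame("wrist","w5"); np.set_printoptions(suppress=True)
t=frame("top"); crop(t,225,160,385,240,5,"t5")
o=r.get_obs();print(o["contact_force"],o["grip_width"],o["qvel"].round(3))
go((.509,-.058,.076),7)
E
```

```text
[0.82945833 1.62271322 5.7666297 ] 0.015775731157621344 [-0.001  0.001 -0.001  0.    -0.     0.001  0.001]
tcp [ 0.5548 -0.0437  0.0786] yaw 8.4 j7 0.459 delta mm [ -7.4 -47.4   2.6] turn 1.45 tilt [ 0.0001  0.0013 -1.    ]
```

View pics/w5.png

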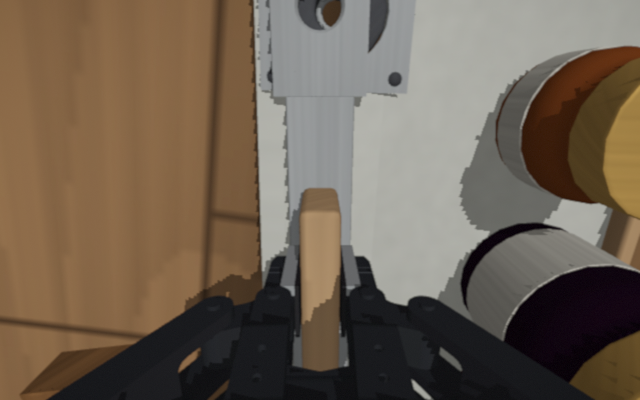

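View pics/t5.png

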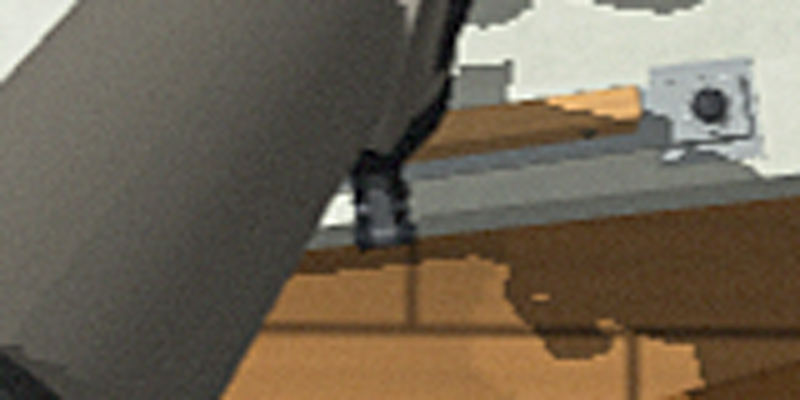

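>>> {"op": "send_rows", "data": {"moves": [0,2.2,0,0.8,-0.1,4.5,0,1.6,-0.1,4.5,0,1.6,-0.1,4.5,0,1.6]}}

```text
clock: 6.45
tcp_pos: [0.559, -0.0432, 0.0786]
orientation: [2.084, 2.35, 0.001]
contact_force: [1.2, 0.9, 6.2]
grip_width: 0.0159
```

```bash
python3 - <<'E'
from h import *
f=frame("wrist","w6"); np.set_printoptions(suppress=True)
crop(f,240,0,440,120,4,"w6a")
s=frame("scene"); crop(s,300,190,420,290,6,"s6")
o=r.get_obs();print(o["contact_force"],o["grip_width"],o["qvel"].round(3))
go((.509,-.058,.076),7)
E
```

```text
[0.88802533 1.00401761 5.52443163] 0.015941732456032552 [ 0.002 -0.     0.    -0.     0.     0.     0.001]
tcp [ 0.559  -0.0432  0.0786] yaw 6.9 j7 0.435 delta mm [ -8.8 -51.4   2.6] turn -0.14 tilt [ 0.0003  0.0009 -1.    ]
```

View pics/w6a.png

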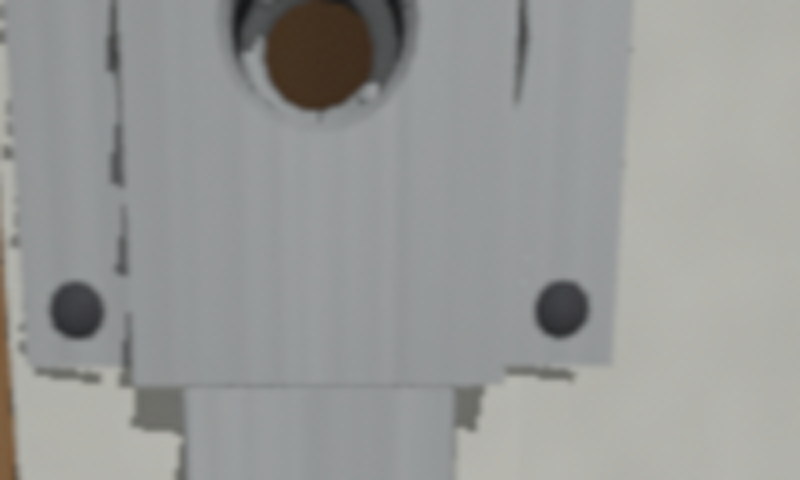

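View pics/s6.png

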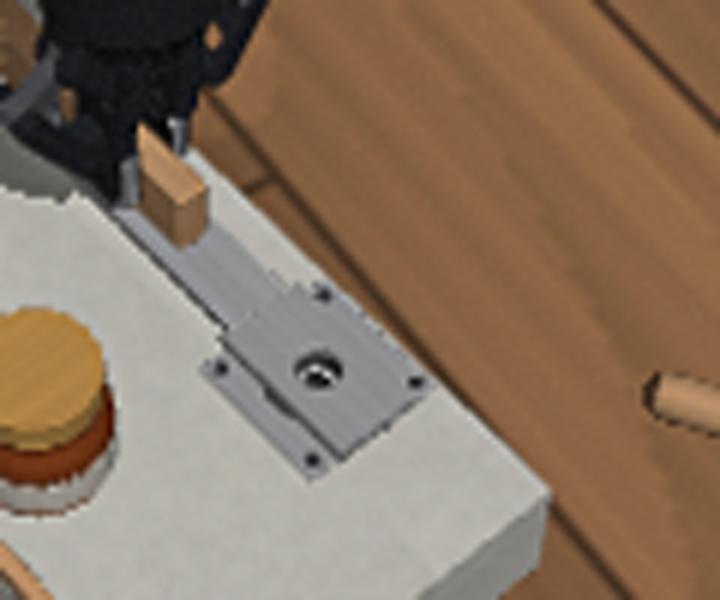

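>>> {"op": "send_rows", "data": {"moves": [0,0,0,0,0,0,0,0,0,0,0,0], "hand": 0.35}}

```text
clock: 6.92
tcp_pos: [0.558, -0.0436, 0.0779]
orientation: [-2.085, -2.349, 0.001]
contact_force: [-0.1, -0.2, -0.2]
grip_width: 0.0555
```

>>> {"op": "send_rows", "data": {"moves": [0,0,-20,0,0,0,-50,0,0,0,-90,0,0,0,-130,0,0,0,-160,0,0,0,-170,0,0,0,-170,0,0,0,-170,0]}}

```text
clock: 7.92
tcp_pos: [0.5577, -0.0433, 0.2469]
orientation: [-2.084, -2.349, 0.003]
contact_force: [0.2, -0.9, 0.2]
grip_width: 0.0552
```

```bash
python3 - <<'E'
from h import *
f=frame("wrist","w7"); np.set_printoptions(suppress=True)
np.savez("w7.npz",**f)
crop(f,260,20,380,130,6,"w7a");crop(f,270,250,370,340,6,"w7b")
o=r.get_obs();print(o["contact_force"],o["grip_width"],o["qvel"].round(3))
go((.509,-.058,.076),7)
E
```

```text
[ 0.7567713  -0.00171261 -0.44552939] 0.05547196229817138 [ 0.     0.    -0.    -0.004  0.001  0.002 -0.001]
tcp [ 0.5577 -0.0433  0.2468] yaw 6.8 j7 0.291 delta mm [ -8.8 -49.7 171. ] turn -0.16 tilt [-0.     -0.0026 -1.    ]
```

View pics/w7.png

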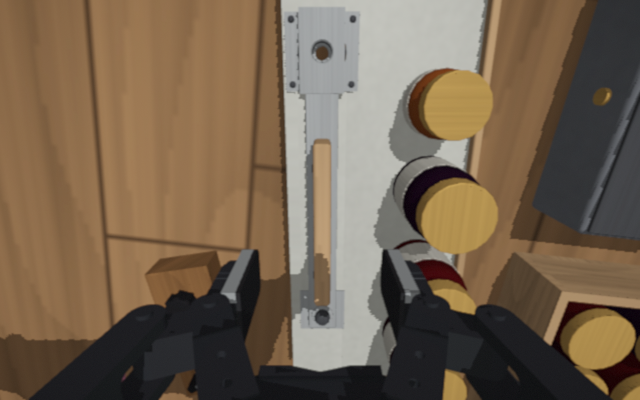

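View pics/w7a.png

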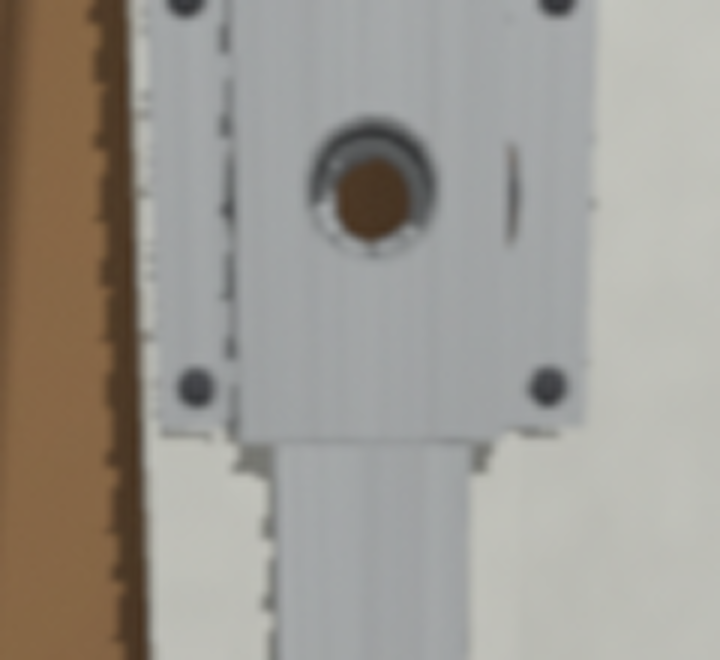

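```bash
python3 - <<'E'
from h import *
f=dict(np.load("w7.npz")); np.set_printoptions(suppress=True)
t=frame("top"); crop(t,230,165,390,225,5,"t7")
s=frame("scene"); crop(s,300,190,420,290,6,"s7")
print("cam",(-f["world_to_cam"][:3,:3].T@f["world_to_cam"][:3,3]).round(4))
for z in (.060,.062,.064):
    print(z,"hole",onz(f,*z2((373,187),260,20,6),z+.0075).round(4),"pivot?",onz(f,321.5,316.5,z+.0165).round(4),"platescr",np.mean([onz(f,*z2(a,260,20,6),z) for a in((196,387),(547,387))],0).round(4))
E
```

```text
cam [0.5497 0.0331 0.3917]
0.06 hole [0.5464 0.0666 0.0675] pivot? [ 0.5786 -0.202   0.0765] platescr [0.5496 0.0389 0.06  ]
0.062 hole [0.5465 0.0663 0.0695] pivot? [ 0.5784 -0.2005  0.0785] platescr [0.5496 0.0389 0.062 ]
0.064 hole [0.5465 0.0661 0.0715] pivot? [ 0.5782 -0.199   0.0805] platescr [0.5496 0.0389 0.064 ]
```

View pics/t7.png

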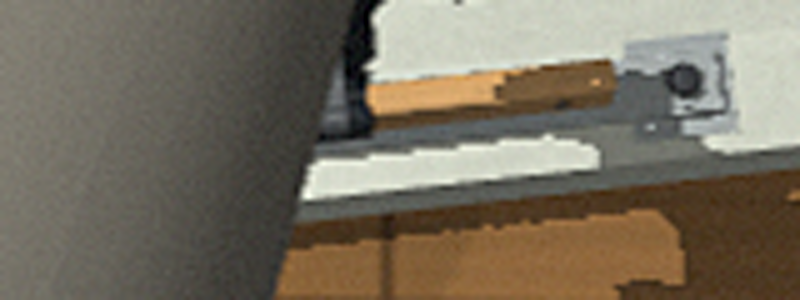

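View pics/s7.png

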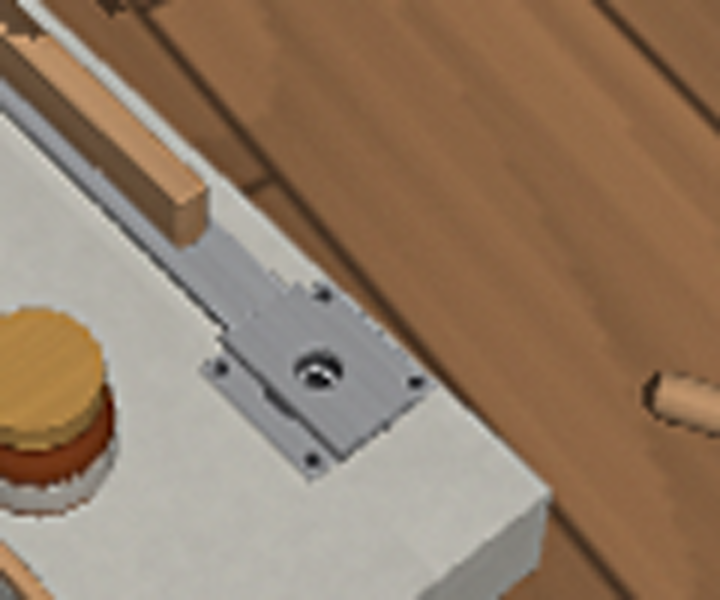

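>>> {"op": "send_rows", "data": {"moves": [-30,-15,0,0,-75,-37,0,0,-125,-60,0,0,-175,-83,0,0,-225,-107,0,0,-270,-128,0,0,-300,-143,0,0,-316,-150,0,0]}}

```text
clock: 9.07
tcp_pos: [0.4459, -0.3768, 0.2478]
orientation: [-2.088, -2.347, 0.001]
contact_force: [0.7, 1.2, 0.1]
grip_width: 0.0555
```

>>> {"op": "send_rows", "data": {"moves": [0,0,0,0,0,0,0,0]}}

```text
clock: 9.32
tcp_pos: [0.4483, -0.3733, 0.2479]
orientation: [-2.082, -2.352, -0.001]
contact_force: [0.5, -0.4, 0.5]
grip_width: 0.0557
```

```bash
python3 - <<'E'
from h import *
f=frame("wrist","w8"); np.set_printoptions(suppress=True)
np.savez("w8.npz",**f)
t=frame("top");np.savez("t8.npz",**t); crop(t,350,215,470,305,6,"t8")
t=frame("top");crop(t,225,160,385,225,5,"t8b")
s=frame("scene");np.savez("s8.npz",**s); crop(s,270,110,370,190,7,"s8")
o=r.get_obs();print(o["clock"],o["contact_force"],o["qvel"].round(3))
go((.44,-.319,.076),7)
E
```

```text
9.525 [ 0.30776861 -0.21651018  0.04363786] [ 0.005  0.001  0.007 -0.     0.002  0.     0.002]
tcp [ 0.448  -0.3738  0.2483] yaw 7.0 j7 0.98 delta mm [ 55.3  -1.4 172.3] turn -0.04 tilt [ 0.0005  0.0003 -1.    ]
```

View pics/w8.png

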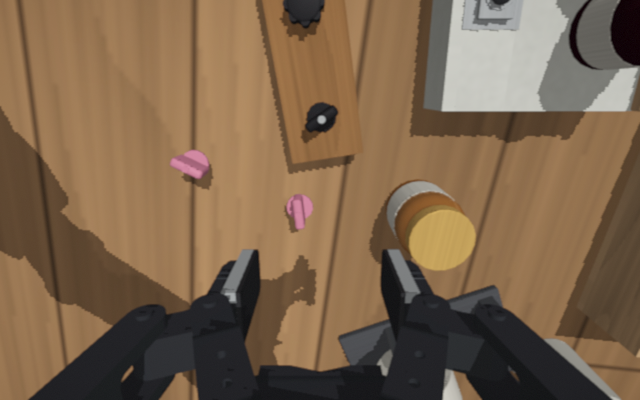

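View pics/t8.png

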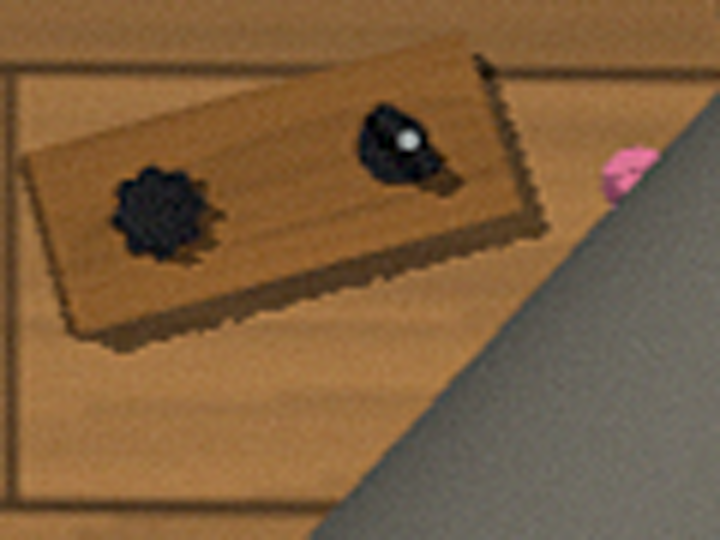

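View pics/t8b.png

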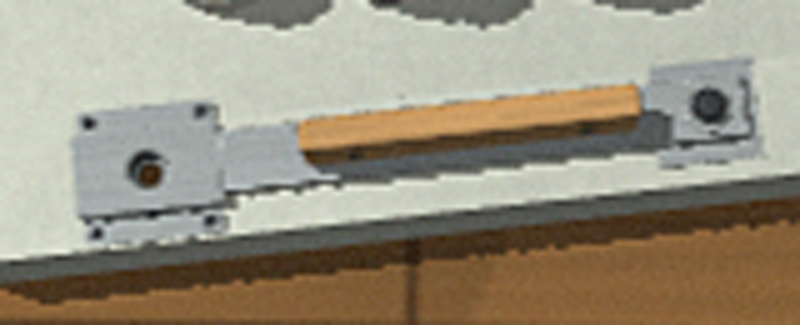

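View pics/s8.png

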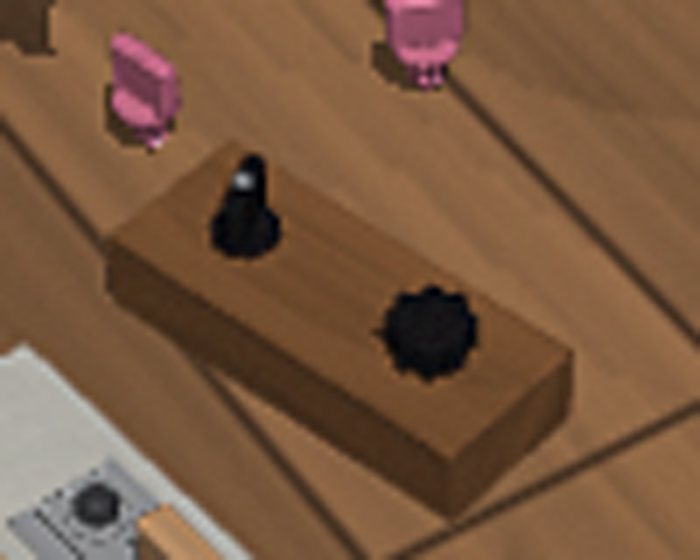

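```bash
python3 - <<'E'
from h import *
f=dict(np.load("w8.npz"))
c=f["img"][90:145,290:355].astype(float); c=np.clip(255*(c/90)**.6,0,255).astype(np.uint8)
cv2.imwrite("pics/w8z.png",cv2.resize(c,None,fx=10,fy=10,interpolation=cv2.INTER_CUBIC)[:,:,::-1])
t=frame("top")
print("hole top",onz(t,*z2((147,171),225,160,5),.069).round(4),"piv",onz(t,*z2((709,104),225,160,5),.0785).round(4))
E
```

```text
hole top [0.5435 0.0649 0.069 ] piv [ 0.577  -0.2023  0.0785]
```

View pics/w8z.png

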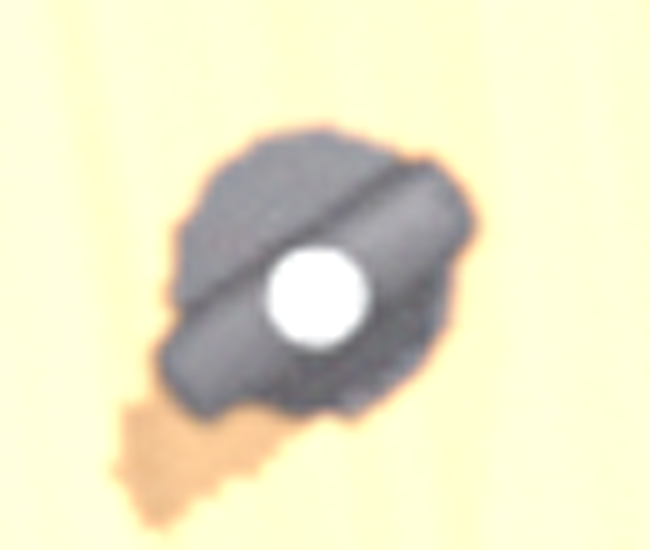

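```bash
python3 - <<'E'
from h import *
f=dict(np.load("w8.npz"));t=dict(np.load("t8.npz"));s=dict(np.load("s8.npz"))
a=onz(f,*z2((183,380),290,90,10),.070);b=onz(f,*z2((450,195),290,90,10),.070)
print(a,b,(a+b)/2,np.linalg.norm(a-b),np.degrees(np.arctan2(*(b-a)[1::-1])))
# whole-flange/white dot
print("dot w",onz(f,*z2((317,297),290,90,10),.070),"top",onz(t,*z2((408,140),350,215,6),.070),"scene",onz(s,*z2((244,181),270,110,7),.070))
print("hole scene",onz(s,*z2((319,371),300,190,6),.069))
# flange centre in wrist view
print("flange w",onz(f,*z2((315,272),290,90,10),.044))
o=r.get_obs();print(o["clock"],o["tcp_pos"],o["joints"].round(3))
E
```

```text
[ 0.43233405 -0.33104926  0.07      ] [ 0.454992   -0.31134392  0.07      ] [ 0.44366302 -0.32119659  0.07      ] 0.030028029961913644 41.013078992982315
dot w [ 0.44390542 -0.3219705   0.07      ] top [ 0.44227118 -0.32141044  0.07      ] scene [ 0.44134513 -0.32223581  0.07      ]
hole scene [0.5459188  0.06734106 0.069     ]
flange w [ 0.44374113 -0.32155125  0.044     ]
9.575 [ 0.44785676 -0.37403905  0.24825879] [ 0.028  0.373  0.731  1.798 -0.28   1.077  0.98 ]
```

```bash
python3 - <<'E'
from h import *
go((.4437,-.3213,.13),-49)
E
```

```text
tcp [ 0.4479 -0.374   0.2483] yaw 6.9 j7 0.98 delta mm [ 52.8   2.2 118.3] turn 55.94 tilt [ 4.e-04  2.e-04 -1.e+00]
```

>>> {"op": "send_rows", "data": {"moves": [8,0.3,15,9,18,0.7,30,19,28,1,50,29,36,1.5,70,39,44,1.8,90,48,50,2.2,105,54,52.8,2.2,115,56,52.8,2.2,115,56], "hand": 0.45}}

```text
clock: 10.58
tcp_pos: [0.4431, -0.3219, 0.1329]
orientation: [-2.942, -1.099, 0.001]
contact_force: [-0.2, 0.1, -0.0]
grip_width: 0.0472
```

>>> {"op": "send_rows", "data": {"moves": [0,0,0,0,0,0,0,0]}}

```text
clock: 10.82
tcp_pos: [0.4435, -0.3229, 0.1339]
orientation: [2.943, 1.096, 0.002]
contact_force: [-0.6, -0.7, 0.6]
grip_width: 0.0469
```

```bash
python3 - <<'E'
from h import *
f=frame("wrist","w9"); np.savez("w9.npz",**f)
o=r.get_obs();print(o["clock"],o["grip_width"],o["qvel"].round(3))
go((.4437,-.3213,.0465),-49)
print([proj(f,(.4437,-.3213,z)).round(1) for z in (.07,.044)])
E
```

```text
10.875 0.04681841634519151 [-0.001  0.003  0.001  0.005 -0.001  0.    -0.001]
tcp [ 0.4434 -0.3228  0.1338] yaw -49.2 j7 0.174 delta mm [ 1.1 -1.  87.3] turn -0.15 tilt [ 6.e-04  1.e-03 -1.e+00]
[array([317.2, 212.6]), array([317.5, 200.4])]
```

View pics/w9.png

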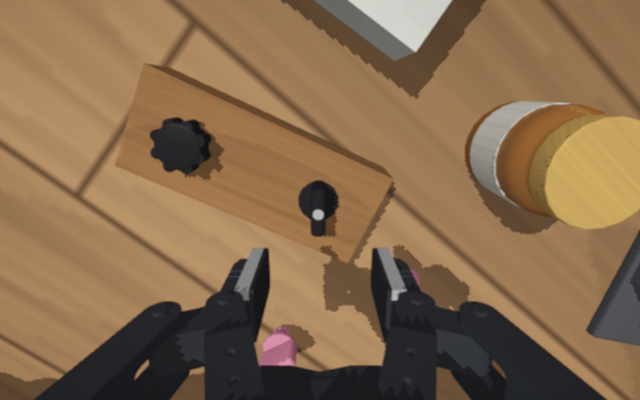

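>>> {"op": "send_rows", "data": {"moves": [1,-1,15,0,1,-1,35,0,1,-1,55,0,1,-1,70,0,1,-1,80,0,1,-1,85,0,1,-1,85,0,1,-1,85,0]}}

```text
clock: 11.88
tcp_pos: [0.4436, -0.3212, 0.0488]
orientation: [2.944, 1.096, 0.001]
contact_force: [-0.3, 0.3, 0.1]
grip_width: 0.0467
```

```bash
python3 - <<'E'
from h import *
f=frame("wrist","w10")
o=r.get_obs();print(o["clock"],o["grip_width"],o["contact_force"],o["qvel"].round(3))
go((.4437,-.3213,.0465),-49)
E
```

```text
11.925 0.04687900803120974 [ 0.66988261 -0.20949794 -0.53967289] [-0.    -0.001  0.003  0.003 -0.     0.002  0.002]
tcp [ 0.4436 -0.3211  0.0488] yaw -49.2 j7 0.275 delta mm [-0.1  0.2  2.3] turn -0.16 tilt [ 4.e-04  9.e-04 -1.e+00]
```

View pics/w10.png

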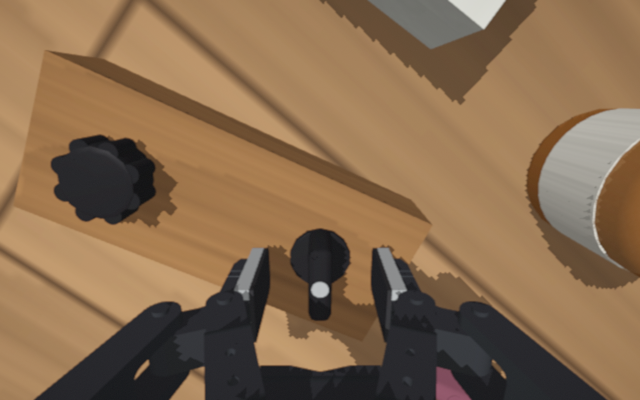

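>>> {"op": "send_rows", "data": {"moves": [0,0,1.5,0,0,0,1.5,0,0,0,1.5,0,0,0,1.5,0,0,0,1.5,0,0,0,1.5,0], "hand": 1, "newtons": 50}}

```text
clock: 12.68
tcp_pos: [0.4434, -0.321, 0.047]
orientation: [2.944, 1.096, 0.001]
contact_force: [0.3, 0.7, 4.7]
grip_width: 0.0088
```

```bash
python3 - <<'E'
from h import *
f=frame("wrist","w11")
o=r.get_obs();print(o["clock"],o["grip_width"],o["contact_force"],o["qvel"].round(3))
go((.4437,-.3213,.0465),-49)
E
```

```text
12.725 0.008614847584810901 [0.50936264 1.62917998 6.03039272] [ 0.001  0.001  0.001 -0.     0.001 -0.001 -0.   ]
tcp [ 0.4434 -0.321   0.047 ] yaw -49.2 j7 0.277 delta mm [0.  0.4 0.5] turn -0.16 tilt [ 2.e-04  2.e-04 -1.e+00]
```

View pics/w11.png

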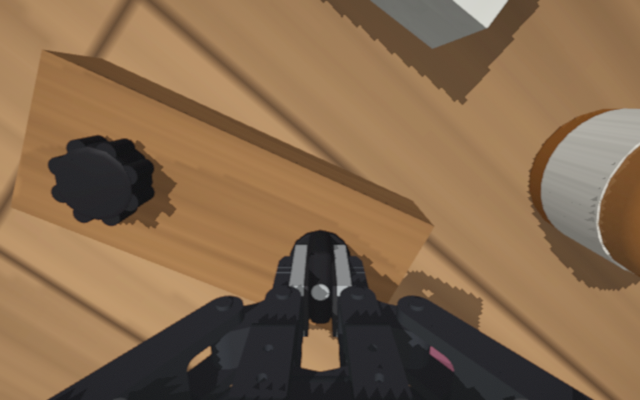

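>>> {"op": "send_rows", "data": {"moves": [0,0,-8,0,0,0,-25,0,0,0,-50,0,0,0,-80,0,0,0,-110,0,0,0,-130,0,0,0,-135,0,0,0,-135,0]}}

```text
clock: 13.72
tcp_pos: [0.4432, -0.3206, 0.1815]
orientation: [-2.944, -1.096, -0.0]
contact_force: [-0.3, -0.4, -1.4]
grip_width: 0.009
```

>>> {"op": "send_rows", "data": {"moves": [30,-20,0,-9,75,-50,0,-19,125,-85,0,-29,175,-120,0,-39,225,-154,0,-49,270,-185,0,-59,305,-209,0,-69,320,-219,0,-79]}}

```text
clock: 14.72
tcp_pos: [0.5417, 0.0575, 0.1803]
orientation: [-1.56, -2.725, 0.002]
contact_force: [-0.1, -1.1, -0.5]
grip_width: 0.0091
```

```bash
python3 - <<'E'
from h import *
f=frame("wrist","w12")
o=r.get_obs();print(o["clock"],o["grip_width"],o["contact_force"],o["qvel"].round(3))
go((.546,.0662,.19),145,360)
E
```

```text
14.775 0.009311415726147852 [ 0.16052966  1.97191933 -0.47300918] [ 0.006 -0.008  0.053  0.019 -0.023 -0.003 -0.2  ]
tcp [0.5422 0.0589 0.1804] yaw 30.9 j7 0.558 delta mm [ 4.3  7.  -9.6] turn -114.13 tilt [ 0.0016 -0.0011 -1.    ]
```

View pics/w12.png

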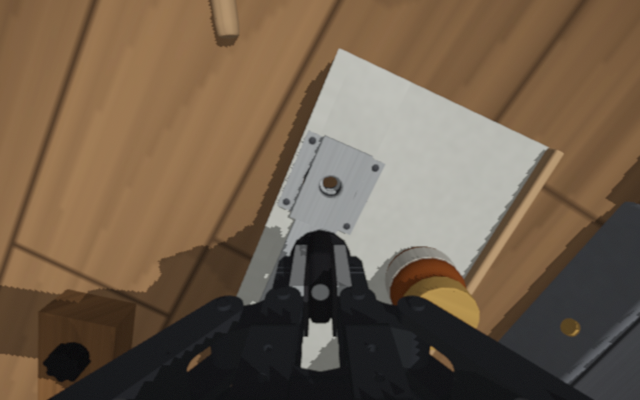

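>>> {"op": "send_rows", "data": {"moves": [1,1,0,-10,2,3,0,-20,3,5,0,-30,4,7,0,-40,4.3,7,0,-50,4.3,7,0,-60,4.3,7,0,-70,4.3,7,0,-80]}}

```text
clock: 15.78
tcp_pos: [0.5452, 0.0601, 0.1806]
orientation: [0.544, -3.092, 0.0]
contact_force: [-0.7, 0.5, -0.8]
grip_width: 0.0088
```

>>> {"op": "send_rows", "data": {"moves": [0,0,5,-10,0,0,15,-20,0,0,25,-30,0,0,30,-30,0,0,30,-30,0,0,30,-30]}}

```text
clock: 16.52
tcp_pos: [0.5462, 0.0611, 0.1519]
orientation: [-1.32, 2.851, -0.0]
contact_force: [0.5, -0.6, -0.1]
grip_width: 0.0091
```

```bash
python3 - <<'E'
from h import *
f=frame("wrist","w13"); np.savez("w13.npz",**f)
o=r.get_obs();print(o["clock"],o["grip_width"],o["contact_force"],o["qvel"].round(3))
go((.546,.0662,.15),140,360)
print(proj(f,(.546,.0662,.069)))
E
```

```text
16.575 0.00889182292067374 [-0.10611785 -0.7118739  -1.73851053] [-0.001 -0.003 -0.003  0.    -0.002  0.001  0.008]
tcp [0.5463 0.0612 0.152 ] yaw 139.7 j7 2.284 delta mm [-3.6  3.4  2. ] turn -0.26 tilt [-3.e-04 -3.e-04 -1.e+00]
[326.03836836 209.12177245]
```

View pics/w13.png

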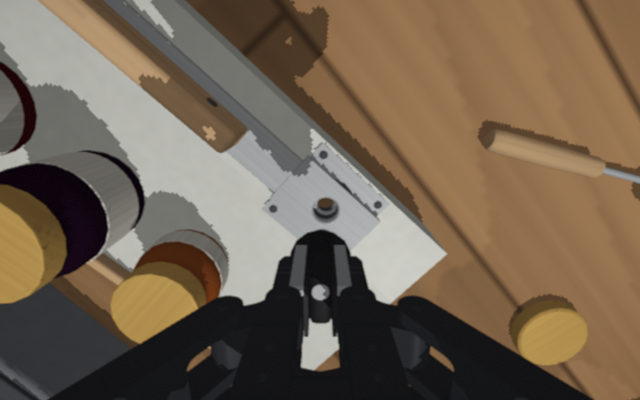

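```bash
python3 - <<'E'
from h import *
f=dict(np.load("w13.npz")); crop(f,270,150,390,240,6,"w13z")
E
```

```text
(no output)
```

View pics/w13z.png

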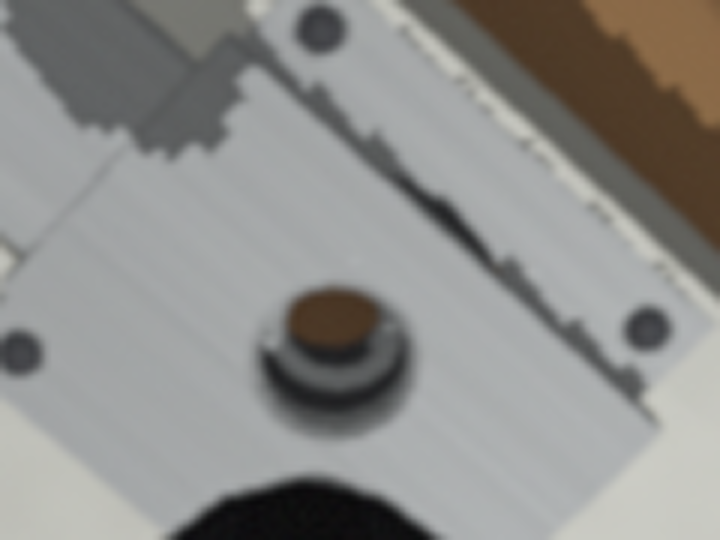

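>>> {"op": "send_rows", "data": {"moves": [-2,1.5,0,-10,-3.6,3.4,10,-20,-3.6,3.4,20,-25,-3.6,3.4,30,-25,-3.6,3.4,36,-25,-3.6,3.4,36,-25,-3.6,3.4,36,-25]}}

```text
clock: 17.45
tcp_pos: [0.546, 0.0663, 0.1161]
orientation: [-1.908, 2.495, -0.0]
contact_force: [-0.2, -0.5, -0.2]
grip_width: 0.0092
```

```bash
python3 - <<'E'
from h import *
f=frame("wrist","w14"); np.savez("w14.npz",**f)
s=frame("scene"); crop(s,300,180,420,270,6,"s14")
o=r.get_obs();print(o["clock"],o["grip_width"],o["contact_force"],o["moment"],o["qvel"].round(3))
go((.546,.0662,.11),165,360)
E
```

```text
17.55 0.009393696188627025 [ 0.65726897  0.17539991 -1.00220284] [-0.01387722 -0.0108062  -0.03735213] [ 0.002 -0.002 -0.001  0.001 -0.001 -0.002  0.001]
tcp [0.5461 0.0663 0.1162] yaw 164.8 j7 2.672 delta mm [0.1 0.1 6.2] turn -0.18 tilt [-3.e-04 -6.e-04 -1.e+00]
```

View pics/w14.png

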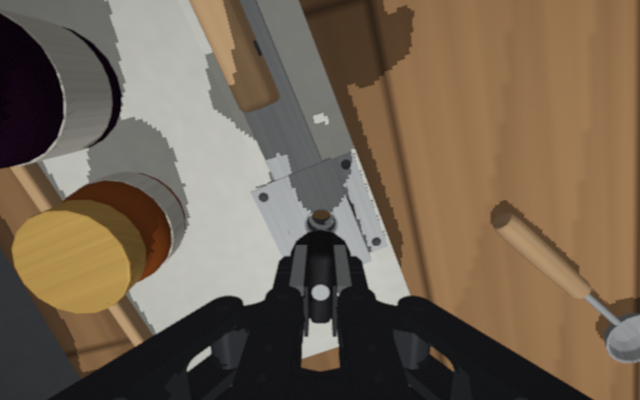

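View pics/s14.png

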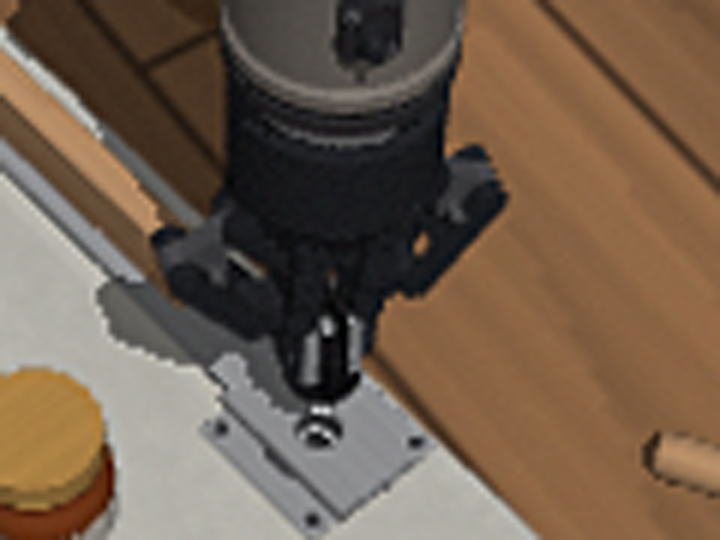

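>>> {"op": "send_rows", "data": {"moves": [0,0,5,0,0,0,10,0,0,0,14,0,0,0,18,0,0,0,22,0,0,0,22,0]}}

```text
clock: 18.3
tcp_pos: [0.5455, 0.0661, 0.0934]
orientation: [1.909, -2.495, -0.001]
contact_force: [0.8, 0.4, -0.5]
grip_width: 0.0091
```

```bash
python3 - <<'E'
from h import *
s=frame("scene"); crop(s,300,180,420,270,6,"s15")
o=r.get_obs();print(o["clock"],o["grip_width"],o["contact_force"],o["moment"])
go((.546,.0662,.09),165,360)
E
```

```text
18.35 0.008740844222418796 [-0.91128302  0.01366681 -0.44895604] [ 0.00155596 -0.03619974 -0.01310625]
tcp [0.5457 0.0661 0.0936] yaw 164.8 j7 2.674 delta mm [-0.1 -0.2  3.6] turn -0.16 tilt [ 1.e-04  3.e-04 -1.e+00]
```

View pics/s15.png

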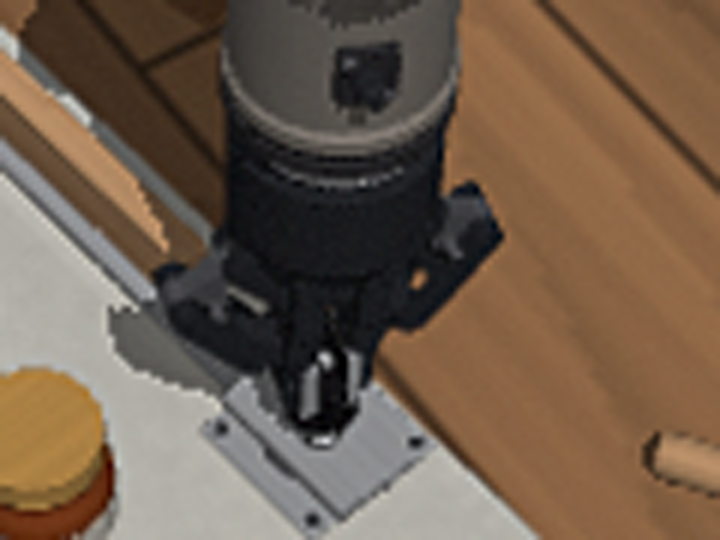

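>>> {"op": "send_rows", "data": {"moves": [0,0,2,0,0,0,4,0,0,0,5.5,0,0,0,7,0]}}

```text
clock: 18.85
tcp_pos: [0.5458, 0.0662, 0.0867]
orientation: [-1.909, 2.495, -0.0]
contact_force: [0.4, 0.3, -0.7]
grip_width: 0.0088
```

>>> {"op": "send_rows", "data": {"moves": [0,0,1,0,0,0,2,0]}}

```text
clock: 19.1
tcp_pos: [0.5458, 0.0662, 0.0848]
orientation: [-1.909, 2.495, 0.0]
contact_force: [-0.1, -0.8, -0.3]
grip_width: 0.0091
```

>>> {"op": "send_rows", "data": {"moves": [0,0,0.7,0,0,0,1.4,0]}}

```text
clock: 19.35
tcp_pos: [0.5458, 0.0662, 0.0834]
orientation: [-1.909, 2.495, -0.0]
contact_force: [0.2, -0.4, -1.6]
grip_width: 0.0089
```

>>> {"op": "send_rows", "data": {"moves": [0,0,0.5,0,0,0,1,0]}}

```text
clock: 19.6
tcp_pos: [0.5458, 0.0662, 0.0824]
orientation: [1.909, -2.495, -0.0]
contact_force: [-0.2, 0.3, 0.0]
grip_width: 0.0089
```

>>> {"op": "send_rows", "data": {"moves": [0,0,0.5,0,0,0,1,0,0,0,1,0]}}

```text
clock: 19.98
tcp_pos: [0.5458, 0.0662, 0.0814]
orientation: [-1.909, 2.495, 0.0]
contact_force: [-0.9, 0.3, -0.4]
grip_width: 0.0091
```

>>> {"op": "send_rows", "data": {"moves": [0,0,0.5,0,0,0,1,0,0,0,1,0]}}

```text
clock: 20.35
tcp_pos: [0.546, 0.0662, 0.081]
orientation: [-1.909, 2.495, -0.0]
contact_force: [-2.4, -0.1, 6.8]
grip_width: 0.0092
```

>>> {"op": "send_rows", "data": {"moves": [0,0,0.28,8,0,0,0.55,16,0,0,0.83,24,0,0,1.1,32,0,0,1.38,40]}}

```text
clock: 20.98
tcp_pos: [0.546, 0.0665, 0.0797]
orientation: [-0.934, 2.999, 0.001]
contact_force: [-1.5, 0.9, 7.1]
grip_width: 0.0089
```

```bash
cat > st.py <<'E'
from h import *
o=r.get_obs();print(o["clock"],o["tcp_pos"].round(5),o["contact_force"].round(1),o["moment"].round(3),"j7",o["joints"][6].round(3),"yaw",yawof(o).round(1),"tau7",o["tau"][6].round(3),o["grip_width"].round(4))
E
python3 st.py
```

```text
Traceback (most recent call last):
  File "st.py", line 2, in <module>
    o=r.get_obs();print(o["clock"],o["tcp_pos"].round(5),o["contact_force"].round(1),o["moment"].round(3),"j7",o["joints"][6].round(3),"yaw",yawof(o).round(1),"tau7",o["tau"][6].round(3),o["grip_width"].round(4))
                                                                                                                                                                                           ^^^^^^^^^^^^^^^^^^^^^
AttributeError: 'float' object has no attribute 'round'
```

```bash
sed -i 's/,o\["grip_width"\].round(4)//' st.py; python3 st.py
```

```text
20.975 [0.546   0.06648 0.07974] [-1.5  0.9  7.1] [0.121 0.599 0.034] j7 2.092 yaw 124.6 tau7 1.198
```

>>> {"op": "send_rows", "data": {"moves": [0,0,0.28,8,0,0,0.55,16,0,0,0.83,24,0,0,1.1,32,0,0,1.38,40]}}

```text
clock: 21.6
tcp_pos: [0.5462, 0.0668, 0.0785]
orientation: [0.148, 3.137, 0.002]
contact_force: [-2.7, 1.6, 7.4]
grip_width: 0.0094
```

```bash
python3 st.py
```

```text
21.6 [0.54616 0.06682 0.0785 ] [-2.7  1.6  7.4] [0.314 0.6   0.045] j7 1.525 yaw 84.6 tau7 1.17
```

>>> {"op": "send_rows", "data": {"moves": [0,0,0.28,8,0,0,0.55,16,0,0,0.83,24,0,0,1.1,32,0,0,1.38,40]}}

```text
clock: 22.22
tcp_pos: [0.5465, 0.0672, 0.0772]
orientation: [1.212, 2.898, 0.003]
contact_force: [-2.2, 2.4, 8.8]
grip_width: 0.009
```

```bash
python3 st.py
```

```text
22.225 [0.54649 0.06718 0.07722] [-2.2  2.4  8.8] [0.369 0.417 0.041] j7 0.969 yaw 44.6 tau7 1.153
```

>>> {"op": "send_rows", "data": {"moves": [0,0,0.25,8,0,0,0.5,16,0,0,0.75,24]}}

```text
clock: 22.6
tcp_pos: [0.5468, 0.0672, 0.0764]
orientation: [1.788, 2.583, 0.004]
contact_force: [-0.3, 1.5, 6.7]
grip_width: 0.0092
```

```bash
python3 st.py; python3 - <<'E'
from h import *
s=frame("scene"); crop(s,300,180,420,270,6,"s16")
E
```

```text
22.6 [0.54677 0.06716 0.07638] [-0.3  1.5  6.7] [0.349 0.204 0.02 ] j7 0.64 yaw 20.6 tau7 1.147
```

View pics/s16.png

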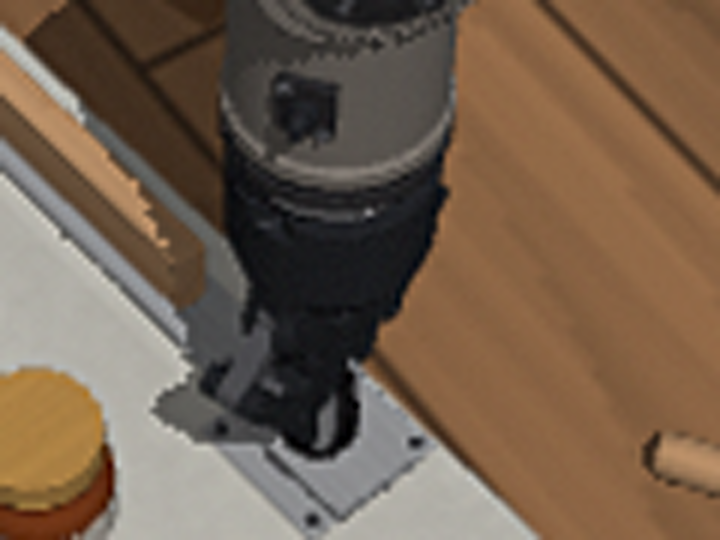

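>>> {"op": "send_rows", "data": {"moves": [0,0,0.25,8,0,0,0.5,16]}}

```text
clock: 22.9
tcp_pos: [0.5469, 0.0668, 0.0759]
orientation: [2.13, 2.309, 0.004]
contact_force: [-1.4, 0.6, 7.9]
grip_width: 0.0089
```

```bash
python3 st.py
```

```text
22.9 [0.54692 0.06679 0.07592] [-1.4  0.6  7.9] [0.139 0.246 0.027] j7 0.422 yaw 4.6 tau7 1.127
```

>>> {"op": "send_rows", "data": {"moves": [0,0,0.2,6,0,0,0.4,12]}}

```text
clock: 23.15
tcp_pos: [0.547, 0.0667, 0.0758]
orientation: [2.358, 2.075, 0.004]
contact_force: [-2.0, 0.1, 11.8]
grip_width: 0.0094
```

```bash
python3 st.py
```

```text
23.15 [0.54702 0.06668 0.07582] [-2.   0.1 11.8] [0.174 0.6   0.073] j7 0.26 yaw -7.3 tau7 0.762
```

>>> {"op": "send_rows", "data": {"moves": [0,0,0.05,4,0,0,0.1,8]}}

```text
clock: 23.4
tcp_pos: [0.5468, 0.0666, 0.0758]
orientation: [-2.496, -1.907, -0.003]
contact_force: [-2.3, 0.1, 13.3]
grip_width: 0.0091
```

```bash
python3 st.py
```

```text
23.4 [0.54685 0.06665 0.07579] [-2.3  0.1 13.3] [0.184 0.737 0.221] j7 0.151 yaw -15.2 tau7 0.432
```

>>> {"op": "send_rows", "data": {"moves": [0,0,0.05,4,0,0,0.1,8]}}

```text
clock: 23.65
tcp_pos: [0.5465, 0.0667, 0.0757]
orientation: [-2.623, -1.728, -0.003]
contact_force: [-4.3, 1.4, 15.5]
grip_width: 0.0089
```

```bash
python3 st.py
```

```text
23.65 [0.54652 0.06666 0.07574] [-4.3  1.4 15.5] [0.146 0.97  0.149] j7 0.041 yaw -23.2 tau7 0.397
```

>>> {"op": "send_rows", "data": {"moves": [0,0,0,0]}}

```text
clock: 23.78
tcp_pos: [0.5465, 0.0666, 0.0757]
orientation: [-2.622, -1.73, -0.003]
contact_force: [-3.9, 2.3, 15.1]
grip_width: 0.0091
```

```bash
python3 st.py; python3 - <<'E'
from h import *
for i in range(4):
    s=frame("scene"); o=r.get_obs(); print(o["moment"].round(3),o["contact_force"].round(1),o["tau"][6].round(3))
crop(s,300,180,420,270,6,"s17")
frame("wrist","w17")
E
```

```text
23.775 [0.54653 0.06663 0.07573] [-3.9  2.3 15.1] [ 0.26   0.961 -0.025] j7 0.042 yaw -23.2 tau7 -0.182
[ 0.188  0.923 -0.042] [-4.2  2.  15.8] 0.003
[ 0.195  0.934 -0.042] [-3.5  1.5 15.6] 0.045
[ 0.239  0.9   -0.015] [-4.7  0.9 15.1] 0.052
[ 0.216  0.943 -0.051] [-3.2  1.1 14.7] 0.052
```

View pics/s17.png

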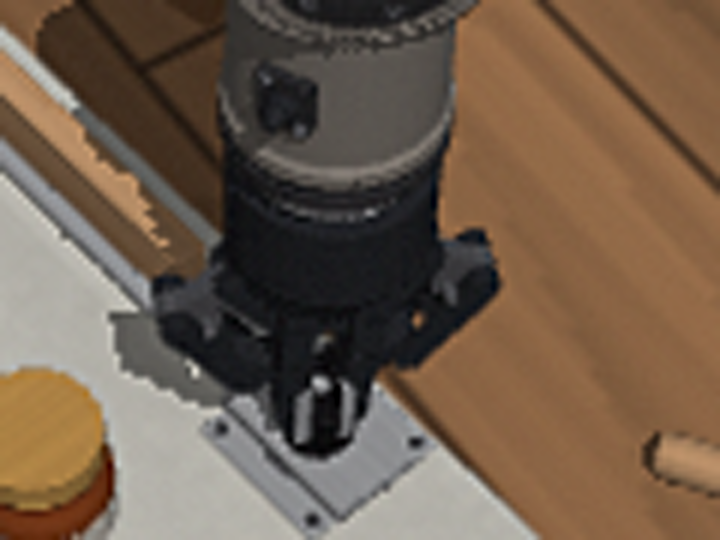

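View pics/w17.png

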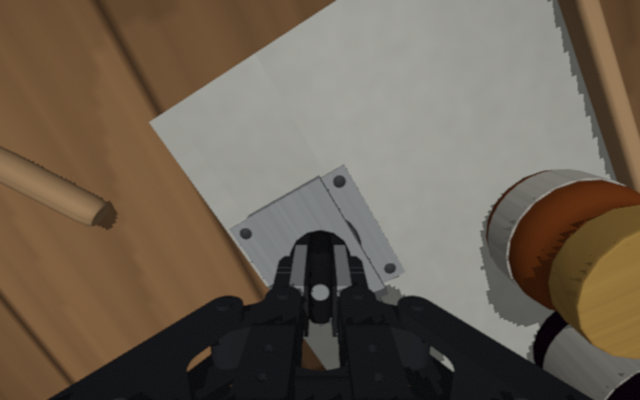

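>>> {"op": "send_rows", "data": {"moves": [0,0,-0.6,0,0,0,-1.2,0,0,0,-1.2,0]}}

```text
clock: 24.4
tcp_pos: [0.5464, 0.0666, 0.0759]
orientation: [2.622, 1.731, 0.002]
contact_force: [1.0, 1.6, 2.8]
grip_width: 0.0087
```

```bash
python3 st.py
```

```text
24.4 [0.54641 0.06661 0.07585] [1.  1.6 2.8] [ 0.242 -0.14   0.005] j7 0.042 yaw -23.1 tau7 0.033
```

>>> {"op": "send_rows", "data": {"moves": [0,0,0,3,0,0,0,6]}}

```text
clock: 24.65
tcp_pos: [0.5461, 0.0666, 0.0758]
orientation: [-2.709, -1.59, -0.001]
contact_force: [-0.1, 2.6, 5.1]
grip_width: 0.0092
```

```bash
python3 st.py
```

```text
24.65 [0.54607 0.06663 0.07581] [-0.1  2.6  5.1] [ 0.247 -0.053  0.211] j7 -0.042 yaw -29.2 tau7 0.225
```

```bash
python3 - <<'E'
from h import *
for i in range(4):
    s=frame("scene"); o=r.get_obs(); print(o["moment"].round(3),o["contact_force"].round(1),o["tau"][6].round(3),yawof(o).round(2))
E
```

```text
[0.328 0.121 0.137] [0.5 2.1 5.6] -0.072 -29.32
[0.382 0.11  0.046] [0.7 1.4 5.4] -0.346 -29.18
[0.364 0.103 0.007] [-0.3  1.6  5.2] -0.113 -29.14
[0.386 0.094 0.022] [-0.3  1.   4.8] -0.042 -29.13
```

>>> {"op": "send_rows", "data": {"moves": [0,0,0,1]}}

```text
clock: 24.98
tcp_pos: [0.5461, 0.0666, 0.0758]
orientation: [-2.723, -1.567, -0.001]
contact_force: [0.1, 1.7, 5.6]
grip_width: 0.0091
```

```bash
python3 st.py
```

```text
24.975 [0.54608 0.06661 0.0758 ] [0.1 1.7 5.6] [0.369 0.015 0.237] j7 -0.055 yaw -30.2 tau7 0.006
```

>>> {"op": "send_rows", "data": {"moves": [0,0,0,1]}}

```text
clock: 25.1
tcp_pos: [0.5461, 0.0666, 0.0758]
orientation: [-2.736, -1.543, -0.001]
contact_force: [-0.4, 2.2, 6.9]
grip_width: 0.0092
```

```bash
python3 st.py
```

```text
25.1 [0.54606 0.06662 0.07577] [-0.4  2.2  6.9] [0.404 0.035 0.169] j7 -0.069 yaw -31.2 tau7 -0.081
```

>>> {"op": "send_rows", "data": {"moves": [0,0,0,1]}}

```text
clock: 25.22
tcp_pos: [0.546, 0.0666, 0.0757]
orientation: [-2.75, -1.519, -0.001]
contact_force: [0.0, 1.7, 5.5]
grip_width: 0.009
```

```bash
python3 st.py
```

```text
25.225 [0.54602 0.06661 0.07575] [0.  1.7 5.5] [0.357 0.03  0.219] j7 -0.083 yaw -32.2 tau7 -0.096
```

>>> {"op": "send_rows", "data": {"moves": [0,0,-0.5,0,0,0,-1,0,0,0,-1,0]}}

```text
clock: 25.6
tcp_pos: [0.5459, 0.0666, 0.0759]
orientation: [2.749, 1.52, -0.0]
contact_force: [4.7, 1.8, -8.7]
grip_width: 0.009
```

```bash
python3 st.py
```

```text
25.6 [0.54589 0.06657 0.07587] [ 4.7  1.8 -8.7] [ 0.384 -1.145  0.185] j7 -0.084 yaw -32.1 tau7 -0.171
```

>>> {"op": "send_rows", "data": {"moves": [0,0,-0.5,0,0,0,-0.5,0]}}

```text
clock: 25.85
tcp_pos: [0.5459, 0.0666, 0.0759]
orientation: [2.748, 1.52, -0.001]
contact_force: [7.3, 1.5, -15.2]
grip_width: 0.0087
```

```bash
python3 st.py
```

```text
25.85 [0.54585 0.06658 0.07592] [  7.3   1.5 -15.2] [ 0.319 -1.534  0.174] j7 -0.084 yaw -32.1 tau7 -0.172
```

>>> {"op": "send_rows", "data": {"moves": [0,0,0.6,0,0,0,1.2,0,0,0,1.2,0]}}

```text
clock: 26.22
tcp_pos: [0.5459, 0.0666, 0.0758]
orientation: [-2.749, -1.52, -0.001]
contact_force: [3.0, 3.1, -4.9]
grip_width: 0.009
```

```bash
python3 st.py; python3 - <<'E'
from h import *
frame("wrist","w18a")
E
```

```text
26.225 [0.54593 0.06659 0.07585] [ 3.   3.1 -4.9] [ 0.651 -0.787  0.23 ] j7 -0.083 yaw -32.1 tau7 -0.18
```

>>> {"op": "send_rows", "data": {"moves": [0,0,0,0,0,0,0,0,0,0,0,0], "hand": 0.5}}

```text
clock: 26.65
tcp_pos: [0.5455, 0.0656, 0.076]
orientation: [2.75, 1.518, -0.001]
contact_force: [-0.1, 0.2, 0.5]
grip_width: 0.0425
```

```bash
python3 st.py; python3 - <<'E'
from h import *
f=frame("wrist","w18")
E
```

```text
26.65 [0.54547 0.0656  0.07598] [-0.1  0.2  0.5] [-0.043  0.013 -0.034] j7 -0.083 yaw -32.2 tau7 -0.001
```

View pics/w18a.png

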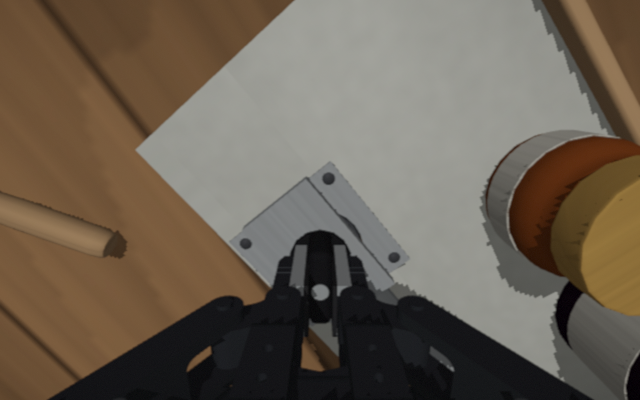

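View pics/w18.png

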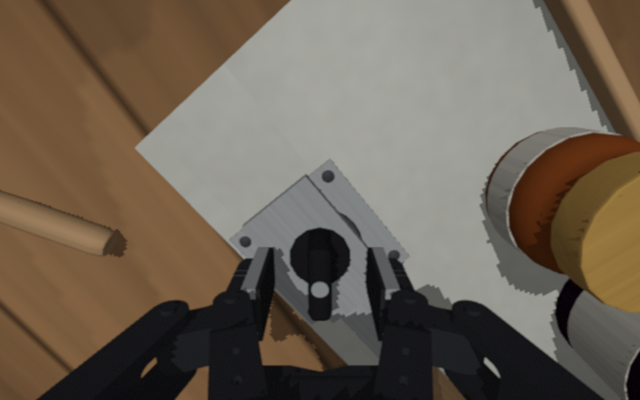

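>>> {"op": "send_rows", "data": {"moves": [1,-0.2,0,0,1,-0.2,0,0]}}

```text
clock: 26.95
tcp_pos: [0.5462, 0.0672, 0.0759]
orientation: [-2.75, -1.519, 0.0]
contact_force: [0.0, -0.2, 0.1]
grip_width: 0.0432
```

>>> {"op": "send_rows", "data": {"moves": [0,0,0,0,0,0,0,0,0,0,0,0,0,0,0,0], "hand": 1, "newtons": 40}}

```text
clock: 27.45
tcp_pos: [0.5463, 0.067, 0.076]
orientation: [2.75, 1.519, 0.0]
contact_force: [-0.4, 0.4, 1.3]
grip_width: 0.0092
```

```bash
cat > ml.py <<'E'
from h import *
M=[];F=[]
for i in range(4):
    frame("scene"); o=r.get_obs(); M.append(o["moment"]);F.append(o["contact_force"])
print(o["clock"],np.round(M,3)[:,2],np.mean(M,0).round(3),np.mean(F,0).round(1),"yaw",yawof(o).round(2),o["tcp_pos"].round(5),o["grip_width"])
E
python3 ml.py
```

```text
27.65 [0.182 0.112 0.166 0.117] [-0.085  0.013  0.144] [-0.  -0.3  1.8] yaw -32.16 [0.54626 0.06709 0.07599] 0.009158306689843207
```

>>> {"op": "send_rows", "data": {"moves": [0,0,0,0.5]}}

```text
clock: 27.78
tcp_pos: [0.5463, 0.0671, 0.076]
orientation: [2.757, 1.507, 0.0]
contact_force: [0.1, -0.4, 1.4]
grip_width: 0.0092
```

```bash
python3 ml.py
```

```text
27.975 [0.155 0.115 0.174 0.121] [-0.134  0.048  0.141] [ 0.5 -0.9  2.5] yaw -32.67 [0.54626 0.06708 0.07598] 0.009412515466794336
```

>>> {"op": "send_rows", "data": {"moves": [0,0,0,0.5]}}

```text
clock: 28.1
tcp_pos: [0.5463, 0.0671, 0.076]
orientation: [2.763, 1.495, 0.0]
contact_force: [-0.0, -1.3, 3.1]
grip_width: 0.009
```

```bash
python3 ml.py
```

```text
28.3 [0.176 0.096 0.171 0.125] [-0.152  0.042  0.142] [ 0.3 -0.2  3.3] yaw -33.17 [0.54628 0.06705 0.07599] 0.009014459764214637
```

>>> {"op": "send_rows", "data": {"moves": [0,0,0,0,0,0,0,0,0,0,0,0], "hand": 0.5}}

```text
clock: 28.68
tcp_pos: [0.546, 0.0672, 0.0758]
orientation: [-2.763, -1.495, 0.0]
contact_force: [-0.2, 0.1, 0.4]
grip_width: 0.0428
```

>>> {"op": "send_rows", "data": {"moves": [0,0,-10,0,0,0,-30,0,0,0,-55,0,0,0,-75,0,-20,0,-80,0,-40,0,-80,0,-40,0,-80,0,-40,0,-80,0]}}

```text
clock: 29.68
tcp_pos: [0.524, 0.0337, 0.1555]
orientation: [-2.763, -1.494, 0.001]
contact_force: [-0.0, 0.0, 0.4]
grip_width: 0.0423
```

```bash
python3 - <<'E'
from h import *
f=frame("wrist","w19"); np.savez("w19.npz",**f)
c=f["img"][120:240,260:380].astype(float); c=np.clip(255*(c/110)**.6,0,255).astype(np.uint8)
cv2.imwrite("pics/w19z.png",cv2.resize(c,None,fx=5,fy=5,interpolation=cv2.INTER_CUBIC)[:,:,::-1])
s=frame("scene"); crop(s,300,180,420,270,6,"s19")
go((.546,.066,.15))
E
```

```text
tcp [0.5244 0.0341 0.1556] yaw -33.1 j7 -0.141 delta mm [38.5  0.7  5.5] turn 0 tilt [-3.e-04 -3.e-04 -1.e+00]
```

View pics/w19.png

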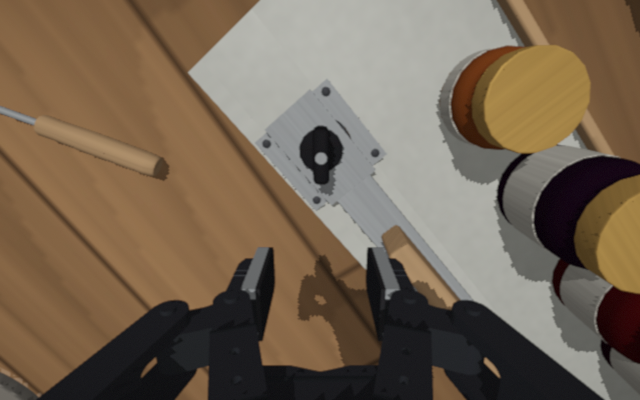

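View pics/w19z.png

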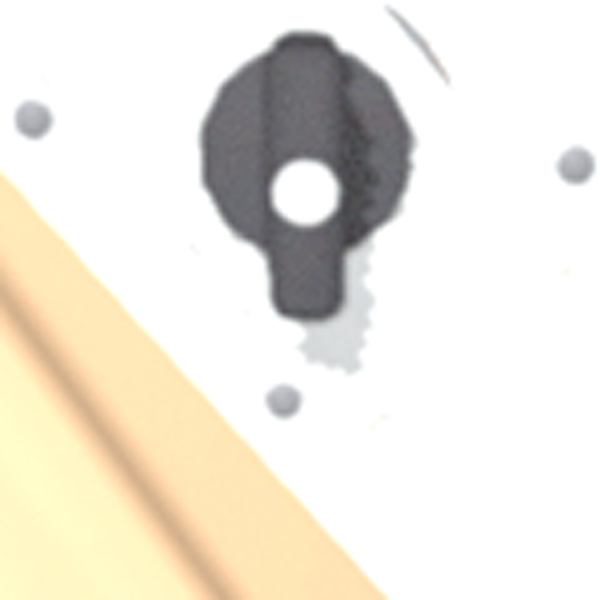

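View pics/s19.png

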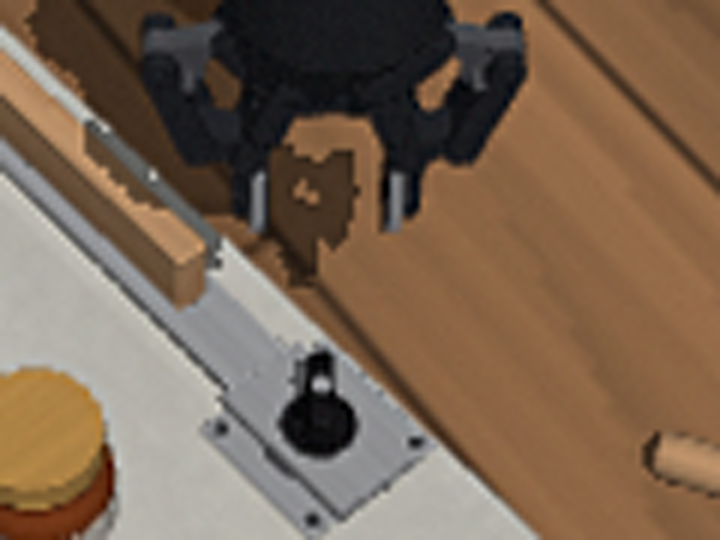

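```bash
python3 - <<'E'
from h import *
f=frame("wrist"); t=frame("top","t20")
for n,p in [("dot",(306,192))]:
    print("wing top centre",onz(f,*z2((306,178),260,120,5),.0995).round(4))
print("flange",onz(f,*z2((306,148),260,120,5),.073).round(4))
print(r.hand_in())
E
```

```text
wing top centre [0.5476 0.0673 0.0995]
flange [0.5472 0.0666 0.073 ]
the job is handed in; nothing more can be done
None
```

View pics/t20.png

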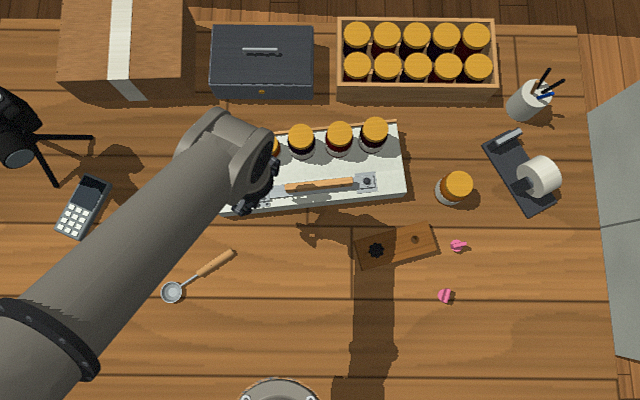

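I swung the rail shut over the socket and put the thumbscrew down through both holes. I then turned it about 198° clockwise, let go, backed off and handed in at about 30 s. No verdict was reported.

**Checks that agreed:**
- **Alignment:** after closing, the rail's hole lay within about 0.5 mm of the socket's centre in the wrist view. The finished flange measured within about 1.5 mm of it, which is inside the camera error.
- **Seating:** the flange looks flat on the rail. The height stopped falling after about 160–170° of turning, about where I expected the flange to meet the rail.
- **Holding:** a 15 N upward pull before I let go showed no play. After release the wing sprang back only about 1°.
- **Surroundings:** in the last top view the knobbed screw, the pink look-alikes and three of the jars look unmoved. The arm hid the squat jar, but the wrist view showed it in place.

**Checks that were less clear:**
- **Tightness:** the torque read 0.15–0.24 N m while turning and rose to about 0.26 N m at rest just before I let go. When I gripped it again it held at about 0.17 N m, with roughly 0.03 N m of sensor offset allowed for in the last two. That is slightly above the 0.05–0.15 N m snug range, and the peaks passed the 0.2 N m mark. From the thread's pitch, even the highest reading means less than about 135 N of clamping, under the 150 N limit, but I could not measure the clamp force directly.
- **Cameras:** the top camera placed the hole about 3 mm from where the wrist camera and the arm's own position did. I went with the wrist camera and the arm, and the screw fitted.

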